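Change a sloped display lane over to candle tins

TASK

Change the sloped counter display over to candle tins: take the dark gift box off it and stand it upright in the cardboard carton, swing the clamp lever open, slide the lane divider in to the brass mark and lock the lever again. Then load all the candle tins that stand near its high end, lying flat in the lane in single file with their lids up, each pushed down the slope until it rests against the stop or the tin before it. Leave the jar, the stamp and the card on its easel where they stand.

Things in the scene. Friction and masses are not known exactly. Their poses are not given: they have to be found in the camera images.
- lane: the sloping lane (15 degrees down to its stop) of the fixed wooden display. Origin on the floor's surface at the foot of the stop's face, midway across the lane as it is when the divider stands at its mark; x runs up the slope, y across from the fixed side towards the divider, z square to the sloping floor. Tin centres belong at x = 0.033, 0.099, 0.165, 0.231, y about 0. Tins stay put on the slope until pushed
- floor_top (a point): the middle of the lane floor's open high end; as lane has it, at x = 0.295. In the lane's frame the floor spans x = 0 to 0.295 and y = -0.036 (fixed cheek, 22 mm above the floor, 32 mm at the stop) to y = 0.102 (other cheek). The aluminium stop rail is 32 mm high, x = -0.012 to 0. The lane's origin is 34 mm above the table
- divider (a joint): the divider's travel along the lane's y in m: 0 = narrowest lane (60 mm), 0.062 = widest (122 mm), 0.012 = at the mark (72 mm). About 3 N of friction with the clamp open (over 0.8 rad), held fast when locked. It is an aluminium fin 5 mm thick, its top 27 mm above the floor, from x = 0.004 to 0.275 along the lane, on a dark saddle over the stop rail
- tab (a point): a point in the black thumb tab on the divider, by which it is slid: 12 mm thick across the lane (y), 34 mm along it (x), this point centred in both, 48 mm above the lane floor; the tab's top is 12.5 mm higher, its sides go straight down 20 mm below this point. It moves with the divider; axes as the lane's
- mark (a point): the brass tick on top of the stop rail to which the divider's brass pointer must be brought
- pointer (a point): the tip of the divider's brass pointer; at the mark it has the same y in the lane's frame as mark
- clamp (a joint): the clamp lever's angle in rad: 0 is locked (its arm lies along the stop rail, pointing to the lane's -y), 1.4 is fully open (arm pointing away from the lane, to its -x). A cam under the lever squeezes a brake shoe on the rail below about 0.8 rad. The lever stays where it is left and swings with under 6 N at the knob
- pivot (a point): the point on the axis of the clamp lever at the height of the knob's middle; the axis is square to the lane floor (lane z)
- knob (a point): the middle of the black upright knob at the end of the lever, 56 mm from the pivot; a round post 13 to 18 mm across and 33 mm tall along the lane's z, its top 16 mm above this point, the arm's top 9 mm below it. At lever angle a it stands at pivot + 0.056 * (-sin a, -cos a, 0) in the lane's axes; 64 mm above the lane floor's plane; pivot 26 mm beyond the stop's face
- gift_box_mid (a point): the dark gift box, 62 x 85 x 50 mm (x, y, z), 0.2 kg, standing partway up the lane with its 85 mm side across it and its lid up; this point is its centre, 25 mm above its underside
- carton: a fixed, open, low brown cardboard carton on the table, 150 x 150 mm and 34 mm high, walls and floor 4 mm; origin at the centre of its underside, z up
- tin_1_mid (a point): a round candle tin with a flat lid, 66 mm across and 28 mm high, 0.13 kg, lying flat on the table; this point is its centre, 14 mm above its underside; None if this tin is absent today. All the tins serve alike, whatever the tint of their sides
- tin_2_mid (a point): a round candle tin with a flat lid, 66 mm across and 28 mm high, 0.13 kg, lying flat on the table; this point is its centre, 14 mm above its underside; None if this tin is absent today. All the tins serve alike, whatever the tint of their sides
- tin_3_mid (a point): a round candle tin with a flat lid, 66 mm across and 28 mm high, 0.13 kg, lying flat on the table; this point is its centre, 14 mm above its underside; None if this tin is absent today. All the tins serve alike, whatever the tint of their sides
- tin_4_mid (a point): a round candle tin with a flat lid, 66 mm across and 28 mm high, 0.13 kg, lying flat on the table; this point is its centre, 14 mm above its underside; None if this tin is absent today. All the tins serve alike, whatever the tint of their sides
- jar: bystander: a small standing jar of confetti, 56 mm across and 80 mm high; origin at the centre of its underside
- stamp: bystander: a standing rubber stamp, 40 x 40 mm and 74 mm high; origin at the centre of its underside
- card_sign: bystander: a small card on a wire easel, 99 x 115 mm and 164 mm high; origin at the centre of its underside
Mind the look-alikes: they are no part of the job. Leave any purple look-alike of the part that bears tin_4_mid alone.

How it is judged (in metres and radians):
On the way, in this order (a step that is already met when the one before it is completed fails the run):
1. the clamp lever is swung open (value of joint clamp above 1 rad), for 0.2 s.
2. the divider stands at the brass mark and the lever is locked again (value of joint divider between 0.0075 and 0.0165 m and value of joint clamp below 0.15 rad), for 0.3 s.
3. all the tins that are there lie in the lane in single file, down against the stop and one another (y of tin_1_mid in the frame of lane between -0.012 and 0.012 m and z of tin_1_mid in the frame of lane between 0.01 and 0.019 m and angle between each of tin_1_mid, tin_2_mid, tin_3_mid, tin_4_mid's own z axis and vertical below 0.31 rad and y of tin_2_mid in the frame of lane between -0.012 and 0.012 m and z of tin_2_mid in the frame of lane between 0.01 and 0.019 m and y of tin_3_mid in the frame of lane between -0.012 and 0.012 m and z of tin_3_mid in the frame of lane between 0.01 and 0.019 m and y of tin_4_mid in the frame of lane between -0.012 and 0.012 m and z of tin_4_mid in the frame of lane between 0.01 and 0.019 m and (x of tin_1_mid in the frame of lane between 0.029 and 0.037 m or x of tin_1_mid in the frame of lane between 0.095 and 0.105 m or x of tin_1_mid in the frame of lane between 0.161 and 0.173 m or x of tin_1_mid in the frame of lane between 0.227 and 0.241 m) and (x of tin_2_mid in the frame of lane between 0.029 and 0.037 m or x of tin_2_mid in the frame of lane between 0.095 and 0.105 m or x of tin_2_mid in the frame of lane between 0.161 and 0.173 m or x of tin_2_mid in the frame of lane between 0.227 and 0.241 m) and (x of tin_3_mid in the frame of lane between 0.029 and 0.037 m or x of tin_3_mid in the frame of lane between 0.095 and 0.105 m or x of tin_3_mid in the frame of lane between 0.161 and 0.173 m or x of tin_3_mid in the frame of lane between 0.227 and 0.241 m) and (x of tin_4_mid in the frame of lane between 0.029 and 0.037 m or x of tin_4_mid in the frame of lane between 0.095 and 0.105 m or x of tin_4_mid in the frame of lane between 0.161 and 0.173 m or x of tin_4_mid in the frame of lane between 0.227 and 0.241 m) and (x of tin_1_mid in the frame of lane between 0.161 and 0.173 m or x of tin_2_mid in the frame of lane between 0.161 and 0.173 m or x of tin_3_mid in the frame of lane between 0.161 and 0.173 m or x of tin_4_mid in the frame of lane between 0.161 and 0.173 m or not (x of tin_1_mid in the frame of lane between 0.227 and 0.241 m or x of tin_2_mid in the frame of lane between 0.227 and 0.241 m or x of tin_3_mid in the frame of lane between 0.227 and 0.241 m or x of tin_4_mid in the frame of lane between 0.227 and 0.241 m)) and (x of tin_1_mid in the frame of lane between 0.029 and 0.037 m or x of tin_2_mid in the frame of lane between 0.029 and 0.037 m or x of tin_3_mid in the frame of lane between 0.029 and 0.037 m or x of tin_4_mid in the frame of lane between 0.029 and 0.037 m) and (x of tin_1_mid in the frame of lane between 0.095 and 0.105 m or x of tin_2_mid in the frame of lane between 0.095 and 0.105 m or x of tin_3_mid in the frame of lane between 0.095 and 0.105 m or x of tin_4_mid in the frame of lane between 0.095 and 0.105 m)), for 0.3 s.
At the end, for the whole second after the job is handed in: Every tin present lies flat, lid up, in single file in the lane, within about 4 mm of touching the stop or the tin before it; pointer within 4.5 mm of the brass mark, clamp lever locked (below 0.15 rad); the gift box stands upright on the carton floor; all at rest (all of step 2 and all of step 3 and x of gift_box_mid in the frame of carton between -0.05 and 0.05 m and y of gift_box_mid in the frame of carton between -0.05 and 0.05 m and height (world z) of gift_box_mid between 0.02 and 0.036 m and angle between gift_box_mid's own z axis and vertical below 0.15 rad and linear speed of each of tin_1, tin_2, tin_3, tin_4, gift_box below 0.02 m/s).
It fails at once if the jar is moved by more than 30 mm or tipped (distance of jar from where it was at the start of the episode above 0.03 m or angle between jar's own z axis and vertical above 0.5 rad).
It fails at once if the stamp is moved by more than 30 mm or tipped (distance of stamp from where it was at the start of the episode above 0.03 m or angle between stamp's own z axis and vertical above 0.5 rad).
It fails at once if the card on its easel is moved by more than 30 mm or tipped (distance of card_sign from where it was at the start of the episode above 0.03 m or angle between card_sign's own z axis and vertical above 0.5 rad).
Of tin_1, tin_2, tin_3, tin_4 only 2 to 4 are there at a start; the rules pass over those that are not, and their reading is None.
At some moment in a run one of tin_1, tin_2, tin_3, tin_4, gift_box may be knocked a few centimetres aside while the robot is not near it.
It also fails if it takes over 210 s, if anything falls off the work surface, if the arm or the gripper's body presses on something with over 40 N, if the wrist force passes 120 N, or if a joint passes its speed limit or range.

ROBOT

A 7-joint arm with a two-finger parallel gripper is mounted at the origin on a cart in front of the work surface, level with it; the furniture and walls round the work are solid. World frame = base frame: x ahead of the robot, y to its left, z up, the work surface at z = 0. Lengths are in mm, angles in rad, forces in N, time in s.
With the tool pointing down it reaches from about 400 to 900 mm from the base axis. Payload 5.6 kg.
Tool frame: the origin (TCP) lies midway between the tips of the shut fingers; the grasp point (between the pads) lies 19 mm behind it; z points along the fingers, y is the line along which they close (so a half turn about z gives the same grasp; the last joint's range is limited). The gripper opens to 92 mm and grips with 3 to 60 N. Pads are 20 mm wide; open, the fingers measure 128 mm over their backs; the gripper's body (75 mm by 189 mm) begins 69 mm behind the grasp point.
Start: joints at [1.243, 0.468, -0.012, 1.603, 0.006, 1.071, -0.056], TCP at [182.585, -623.836, 214.592] pointing down, gripper open.
Joint ranges: [-2.53, 2.53], [-0.31, 2.02], [-1.57, 1.55], [0.28, 2.44], [-1.29, 4.43], [0.15, 1.84], [-2.92, 2.92]. Speed limits (rad/s): [2.57, 2.57, 3.14, 3.14, 3.14, 3.14, 3.14].

INTERFACE

Orientations are given as a rotation vector (axis times angle).
In Python, from cell import robot, grip, kin, viewer gives the robot as it stands. Calls block until the motion is done:
- robot.movep(position, orientation): joint-space move of the TCP to a pose.
- robot.servo_line(position, feed=150, rotation=None): straight line of the TCP; rotation=None keeps the orientation; feed is the mean speed in mm/s.
- robot.goto_joints(angles): joint-space move.
- grip(opening, newtons=None): opening from 0.0 (shut) to 1.0 (fully open); newtons is the grip in N (None keeps the last); returns when the fingers have stopped.
- robot.hold(seconds).
- kin.ik(position, orientation): joint angles nearest the present ones, or None.
- robot.observe(): the state.
- viewer.read_camera(name): name is "scene" or "top" or "wrist"; returns the picture (420x560x3 uint8, red, green, blue); there is no depth.
- viewer.camera_info(name): a dict with "camera_matrix" (3x3 intrinsics, pixels), "R" (3x3) and "t" (3): a world point X has camera coordinates R X + t. Camera axes: x right, y down, z forward; pixel columns grow to the right and rows downward; lengths in mm; the calibration is good to about 2 mm. A picture is of the moment at which its call begins: read the wrist's pose just before it. camera_info takes no time and is no camera call; for the wrist camera it gives the pose at the moment of the call.
A pose or a line that the arm cannot do raises robot.IKError and nothing moves.
- robot.job_done(): hands the job in; it is judged then, once.
Trained networks look in the newest picture that a camera, given by its name, has taken for a name from the list of things; names that differ only in an ending like _2 or _b are one class to them, and where a whole thing is asked for, a point or a joint stands for the part that bears it (a point fixed in the world has none). Each returns a list of dicts, best first, with "confidence" (0 to 1); they miss things now and then, are a little off and sometimes report something else, mostly with a low value. They report only what shows in the picture. A call takes as long as a camera call. They do not tell look-alikes from the thing itself.
- viewer.silhouettes(name, camera): "mask" (420x560 bool, what is visible of it).
- viewer.pinpoint(name, camera): "at" ([x, y, z] in mm, in the coordinates of the camera as it stood for that picture, good to about 4 mm: a listed point, or the origin of a listed thing).
The state is a dict: "t": time; "joints": joint angles; "joint_velocities": joint speeds; "joint_torque": joint torques, N m; "tcp_pos": TCP position; "tcp_rot": TCP orientation; "contact_force": force on the tool from outside, world axes, zero at the start; "wrist_torque": the same for the moment, N m; "grip_width": opening from 0.0 (shut) to 1.0 (fully open); "grip_force": force on a finger pad.
Only numpy, scipy, OpenCV 4.12 (cv2) and the standard library are available. Lean on these libraries where they do the work, as an engineer would, in place of code of your own. Each camera call takes 0.05 s, during which the arm holds its last target. There are 200 camera calls.

## Working session

There is one attempt and no reset: what is moved stays moved. The work goes in short steps, each a Python script; the robot and the scene stay as the last script left them, time stands still between calls to the robot, and variables do not carry over. Pictures are saved under pics/ and viewed, at most 14 in all, crops included, and the job is handed in when it is done.

```bash
ls; mkdir -p pics; cat > h.py <<'E'
import numpy as np, cv2
from cell import robot, grip, kin, viewer
from scipy.spatial.transform import Rotation as R
def cam2w(info,p): return info["R"].T@(np.array(p)-info["t"]) if not isinstance(info["R"],list) else np.array(info["R"]).T@(np.array(p)-np.array(info["t"]))
def find(name,cam,n=6,shot=False):
    info=viewer.camera_info(cam)
    if shot: viewer.read_camera(cam)
    out=[]
    for d in viewer.pinpoint(name,cam)[:n]:
        K=np.array(info["camera_matrix"]);a=np.array(d["at"]);u=K@a;u=u[:2]/u[2]
        out.append((round(d["confidence"],2),cam2w(info,a).round(0),u.round(0)))
    return out
def save(cam,name,scale=1):
    im=viewer.read_camera(cam); cv2.imwrite("pics/"+name,cv2.resize(im[:,:,::-1],None,fx=scale,fy=scale)); return im
E
python3 - <<'E'
from h import *
a=save("scene","s0.png");b=save("top","t0.png")
cv2.imwrite("pics/st.png",cv2.resize(np.vstack([a,b])[:,:,::-1],None,fx=.7,fy=.7))
for n in ["lane","floor_top","tab","mark","pointer","pivot","knob","gift_box_mid","carton","tin_1_mid","jar","stamp","card_sign"]:
  for c in ["top","scene"]:
    print(n,c,[(d[0],d[1].tolist(),d[2].tolist()) for d in find(n,c)])
o=robot.observe();print(o["t"],o["tcp_rot"],o["contact_force"])
E
```

```text
pics
lane top [(0.73, [575.0, 210.0, 34.0], [193.0, 205.0])]
lane scene [(0.82, [575.0, 212.0, 33.0], [218.0, 270.0])]
floor_top top [(0.97, [603.0, -75.0, 110.0], [299.0, 190.0])]
floor_top scene [(0.7, [605.0, -69.0, 109.0], [279.0, 195.0])]
tab top [(0.95, [654.0, 195.0, 90.0], [194.0, 172.0])]
tab scene [(0.55, [653.0, 202.0, 90.0], [195.0, 236.0])]
mark top [(0.81, [582.0, 223.0, 64.0], [185.0, 201.0]), (0.74, [576.0, 212.0, 31.0], [192.0, 204.0])]
mark scene [(0.97, [585.0, 226.0, 66.0], [210.0, 259.0])]
pointer top [(0.59, [621.0, 232.0, 69.0], [182.0, 186.0])]
pointer scene [(0.9, [622.0, 231.0, 73.0], [196.0, 252.0])]
pivot top [(0.62, [646.0, 259.0, 92.0], [169.0, 175.0]), (0.4, [464.0, -331.0, 16.0], [395.0, 245.0])]
pivot scene [(0.53, [644.0, 261.0, 86.0], [180.0, 249.0]), (0.27, [585.0, 227.0, 61.0], [210.0, 261.0])]
knob top [(0.73, [588.0, 256.0, 87.0], [171.0, 198.0]), (0.33, [367.0, 288.0, -2.0], [167.0, 282.0])]
knob scene [(0.46, [588.0, 261.0, 87.0], [198.0, 257.0])]
gift_box_mid top [(0.58, [601.0, 94.0, 91.0], [233.0, 192.0])]
gift_box_mid scene [(0.89, [603.0,
[... 250 characters left out ...]
45.0])]
tin_1_mid scene [(0.7, [470.0, -323.0, 12.0], [367.0, 207.0])]
jar top [(0.83, [392.0, 39.0, 1.0], [257.0, 272.0])]
jar scene [(0.87, [393.0, 42.0, -2.0], [324.0, 276.0])]
stamp top [(0.54, [718.0, -304.0, 2.0], [381.0, 152.0]), (0.25, [461.0, -331.0, 16.0], [395.0, 246.0])]
stamp scene [(0.67, [719.0, -303.0, -2.0], [293.0, 193.0])]
card_sign top [(0.97, [753.0, -175.0, -1.0], [334.0, 141.0]), (0.31, [652.0, 198.0, 86.0], [194.0, 173.0]), (0.21, [722.0, -304.0, 4.0], [381.0, 151.0])]
card_sign scene [(0.96, [757.0, -170.0, -0.0], [258.0, 204.0]), (0.71, [606.0, -71.0, 110.0], [279.0, 194.0])]
1.4 [ 3.10975926e+00  4.45752063e-01 -1.15881261e-04] [-0.95090611  0.37391679  0.41102125]
```

View pics/st.png

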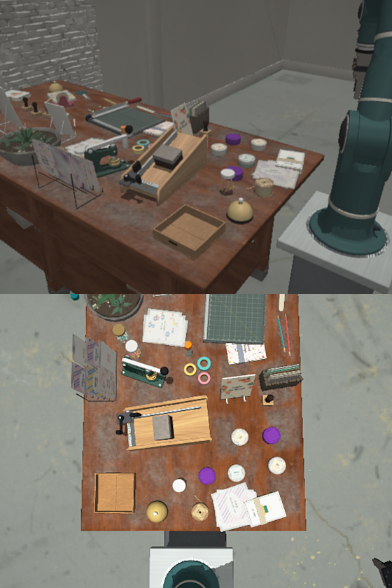

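```bash
python3 - <<'E'
from h import *
viewer.read_camera("top");viewer.read_camera("scene")
for c in ["top","scene"]:
  for n in ["tin_1_mid","tin_2_mid","tin_3_mid"]: print(c,n,[(d[0],d[1].tolist(),d[2].tolist()) for d in find(n,c)])
  print([(round(d["confidence"],2),int(d["mask"].sum()),np.argwhere(d["mask"]).mean(0).round()) for d in viewer.silhouettes("tin_1_mid",c)])
import cv2
b=cv2.imread("pics/t0.png")
cv2.imwrite("pics/tc.png",cv2.resize(b[130:300,290:460],(760,600) and (600,600),interpolation=cv2.INTER_CUBIC))
E
```

```text
top tin_1_mid [(0.93, [461.0, -333.0, 17.0], [395.0, 246.0])]
top tin_2_mid []
top tin_3_mid [(0.65, [578.0, -194.0, 13.0], [343.0, 203.0]), (0.41, [585.0, 226.0, 67.0], [184.0, 199.0])]
[(0.73, 520, array([245., 395.]))]
scene tin_1_mid [(0.51, [623.0, 231.0, 69.0], [196.0, 253.0])]
scene tin_2_mid []
scene tin_3_mid [(0.85, [575.0, -187.0, 9.0], [312.0, 215.0]), (0.45, [584.0, 227.0, 62.0], [210.0, 261.0])]
[(0.89, 333, array([207., 369.]))]
```

View crop.

View pics/tc.png

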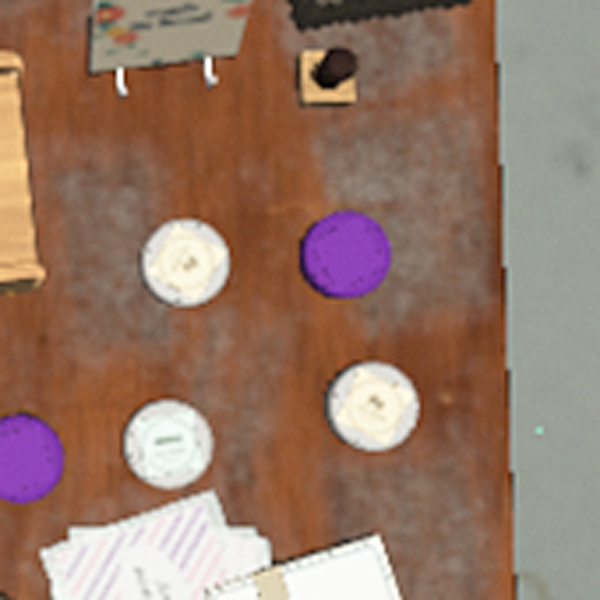

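The top-view crop has five round tins. Three have white lids, at full-picture pixels (342,204), (338,256) and (396,245). The two purple ones, at (388,202) and (297,260), are look-alikes, so I'll leave them alone. I'll take the three white ones and check their lids from close up. First I'll look at the lane with the wrist camera.

```bash
cat >> h.py <<'E'
O=np.array([575,211,34.]); FT=np.array([604,-72,110.])
import json,os
if os.path.exists("lane.json"):
    j=json.load(open("lane.json"));O=np.array(j["O"]);yaw=j["yaw"]
else: yaw=np.arctan2(FT[1]-O[1],FT[0]-O[0])
RL=(R.from_euler("z",yaw)*R.from_euler("y",-15,degrees=True)).as_matrix()  # columns lane x,y,z
def L(x,y,z): return O+RL@np.array([x,y,z],float)
def inL(p): return RL.T@(np.array(p)-O)
def tool(ydir,zdir):
    z=np.array(zdir,float);z/=np.linalg.norm(z);y=np.array(ydir,float);y-=z*(y@z);y/=np.linalg.norm(y)
    return R.from_matrix(np.c_[np.cross(y,z),y,z]).as_rotvec()
def best(pos,ydir,zdir,ref=None):
    "orientation of the two half turns with the last joint nearest mid"
    c=[]
    for s in (1,-1):
        r=tool(s*np.array(ydir),zdir);q=kin.ik(list(pos),list(r))
        if q is not None: c.append((abs(q[6]-robot.observe()["joints"][6])+ (3 if abs(q[6])>2.7 else 0),r))
    return min(c,key=lambda k:k[0])[1]
def st(): 
    o=robot.observe();return f't={o["t"]:.1f} tcp={np.round(o["tcp_pos"],1)} w={o["grip_width"]*92:.1f} gf={o["grip_force"]:.1f} F={np.round(o["contact_force"],1)}'
E
python3 - <<'E'
from h import *
print(np.degrees(yaw))
p=L(95,15,230); r=best(p,RL[:,0],-RL[:,2]); robot.movep(list(p),list(r)); print(st(), robot.observe()["joints"])
save("wrist","w0.png",1.3)
for n in ["lane","floor_top","tab","mark","pointer","pivot","knob","gift_box_mid"]:
    print(n,[(d[0],d[1].tolist(),inL(d[1]).round(0).tolist(),d[2].tolist()) for d in find(n,"wrist")])
E
```

```text
-84.14912366727073
t=5.1 tcp=[593.6 179.5 280.6] w=92.3 gf=0.0 F=[-0.  -0.7  0.9] [ 0.25070326  0.70222763 -1.15826341  1.51442194  0.82056226  1.55492907
  0.6890519 ]
lane [(0.74, [464.0, -328.0, 13.0], [502.0, -165.0, -156.0], [46.0, 75.0]), (0.63, [575.0, 214.0, 36.0], [-2.0, 0.0, 3.0], [347.0, 181.0]), (0.32, [763.0, -176.0, 1.0], [382.0, 148.0, -136.0], [130.0, 246.0])]
floor_top [(0.77, [606.0, -71.0, 112.0], [294.0, 2.0, 2.0], [132.0, 182.0]), (0.57, [443.0, -176.0, 16.0], [354.0, -171.0, -114.0], [116.0, 65.0])]
tab [(0.57, [656.0, 202.0, 92.0], [32.0, 80.0, 52.0], [326.0, 248.0])]
mark [(0.59, [588.0, 228.0, 63.0], [-8.0, 15.0, 32.0], [356.0, 195.0]), (0.16, [761.0, -178.0, -4.0], [382.0, 145.0, -142.0], [131.0, 244.0])]
pointer [(0.87, [625.0, 234.0, 68.0], [-8.0, 52.0, 37.0], [355.0, 224.0])]
pivot [(0.92, [645.0, 260.0, 89.0], [-26.0, 75.0, 64.0], [374.0, 248.0]), (0.42, [573.0, -186.0, 10.0], [375.0, -42.0, -125.0], [117.0, 147.0])]
knob [(0.7, [588.0, 261.0, 91.0], [-32.0, 18.0, 68.0], [384.0, 204.0]), (0.57, [721.0, -301.0, -3.0], [497.0, 93.0, -171.0], [78.0, 215.0])]
gift_box_mid [(0.9, [605.0, 95.0, 92.0], [129.0, 18.0, 25.0], [250.0, 197.0])]
```

View pics/w0.png

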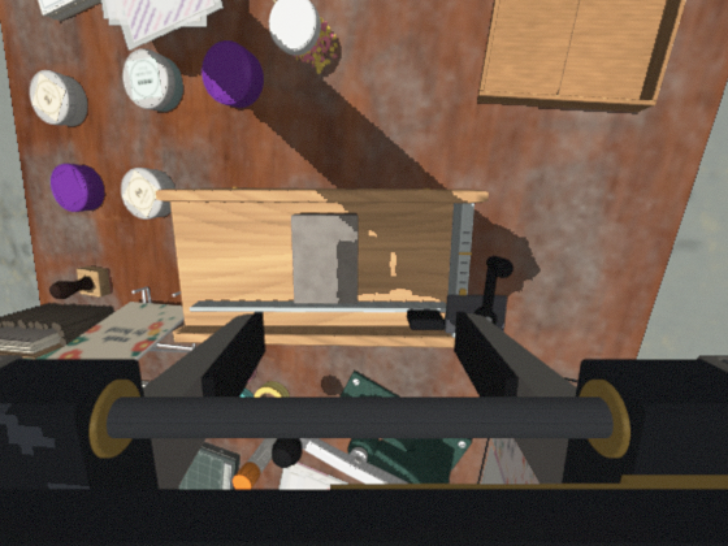

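The wrist view shows the box at (325,250) in the picture, the divider with its tab at (425,320), the lever knob at (497,267) and the carton at top right. The detections agree with the lane frame to about 2 mm. Next is the box.

```bash
python3 - <<'E'
from h import *
X,Y,Z=RL.T
r=robot.observe()["tcp_rot"]
grip(1.0)
robot.servo_line(list(L(129,18,100)),200)
robot.servo_line(list(L(129,18,12)),90)
grip(0.0,25); print(st())
robot.servo_line(list(L(129,18,130)),150); print(st())
c=np.array([367,289.5])
p=[c[0],c[1],190]; rc=best(p,[0,1,0],[0,0,-1])
print(kin.ik(p,list(rc)),kin.ik([c[0],c[1],17],list(rc)))
robot.movep(p,list(rc)); print(st())
save("wrist","w1.png",1)
print("carton",[(d[0],d[1].tolist(),d[2].tolist()) for d in find("carton","wrist")])
print("carton",[(d[0],d[1].tolist()) for d in find("carton","top",shot=True)])
print("box",[(d[0],d[1].tolist()) for d in find("gift_box_mid","top")])
E
```

```text
t=8.3 tcp=[605.4  92.   79.2] w=61.5 gf=25.0 F=[-0.9 -0.2  0.6]
t=9.2 tcp=[601.8 121.6 192. ] w=61.9 gf=25.0 F=[-1.1 -0.1 -2.1]
[ 0.31627442  0.5943492  -1.35874284  2.00487518  0.66223378  1.09800048
  0.22933366] [ 0.0846603   0.8128057  -1.05007067  2.11588304  1.00449697  0.84278474
 -0.02821667]
t=10.3 tcp=[368.4 289.  189.9] w=61.9 gf=25.0 F=[ 0.5 -0.4 -2.3]
carton [(0.61, [362.0, 291.0, 1.0], [277.0, 192.0])]
carton [(0.84, [368.0, 285.0, -2.0]), (0.67, [436.0, -177.0, 16.0])]
box [(0.74, [365.0, 285.0, 202.0])]
```

View pics/w1.png

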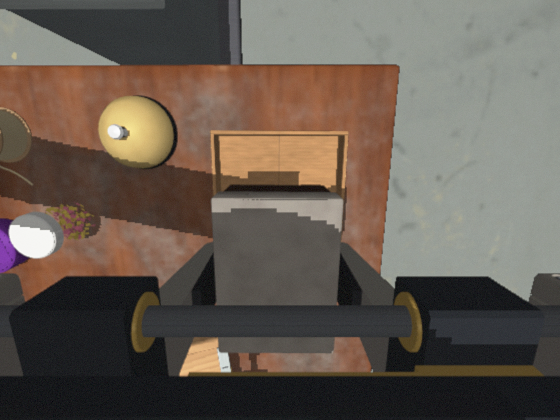

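The box is held square and sits over the carton, whose far wall shows at row 130. I'll lower it, then open the clamp.

```bash
python3 - <<'E'
from h import *
robot.servo_line([366,289,45],130)
for z in (26,21,18,16): 
    robot.servo_line([366,289,z],40); f=robot.observe()["contact_force"][2]
    if f>2: break
print(st())
grip(0.86); robot.hold(0.2); print(st())
robot.servo_line([366,289,190],200)
print("box",[(d[0],d[1].tolist()) for d in find("gift_box_mid","top",shot=True)])
# knob
K=L(-28,18.5,65)
p=K+RL[:,2]*70; r=best(p,RL[:,0],-RL[:,2]); robot.movep(list(p),list(r)); print(st(),robot.observe()["joints"].round(2) if hasattr(robot.observe()["joints"],"round") else "")
save("wrist","w2.png",1)
for n in ["mark","pointer","pivot","knob","tab"]:
    print(n,[(d[0],inL(d[1]).round(0).tolist(),d[2].tolist()) for d in find(n,"wrist")])
E
```

```text
t=13.2 tcp=[366.  289.   15.9] w=61.7 gf=25.0 F=[ 0.1 -0.7 -1. ]
t=13.8 tcp=[366. 289.  16.] w=79.3 gf=0.0 F=[-0.3  0.3 -0.1]
box [(0.74, [365.0, 288.0, 30.0])]
t=15.9 tcp=[585.7 275.4 157.1] w=79.0 gf=0.0 F=[-1.2  0.4  0.2] [ 0.01  0.83 -1.    1.53  0.87  1.41  0.51]
mark [(0.7, [-8.0, 15.0, 33.0], [255.0, 211.0])]
pointer [(0.66, [-7.0, 53.0, 38.0], [254.0, 249.0])]
pivot [(0.69, [-23.0, 75.0, 64.0], [270.0, 282.0])]
knob [(0.59, [-27.0, 19.0, 64.0], [274.0, 224.0])]
tab [(0.67, [33.0, 77.0, 50.0], [213.0, 277.0])]
```

View pics/w2.png

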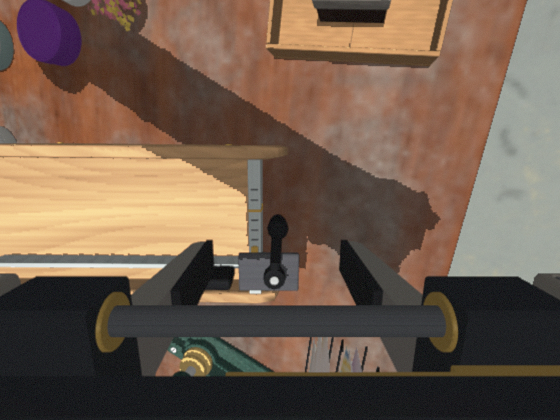

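The picture shows the box standing in the carton at (350,10). The knob is at (277,224), the pivot at (273,280), and the arm is clear around them. Now I'll swing the lever and slide the divider.

```bash
cat >> h.py <<'E'
PV=np.array([-25.5,75.0])
def lever(a0,a1,n=8,z=59):
    s=np.sign(robot.observe()["tcp_rot"]@tool(RL[:,0],-RL[:,2])) 
    base=R.from_rotvec(robot.observe()["tcp_rot"])
    for a in np.linspace(a0,a1,n+1)[1:]:
        k=PV+56*np.array([-np.sin(a),-np.cos(a)])
        rot=R.from_rotvec(RL[:,2]*((a-a0)*0.5))  # about lane z
        # knob turns pivot->knob from -y towards -x : negative sense about z
        rot=R.from_rotvec(-RL[:,2]*((a-a0)*0.5))
        robot.servo_line(list(L(k[0],k[1],z)),60,rotation=list((rot*base).as_rotvec()))
    print(st())
E
python3 - <<'E'
from h import *
grip(0.5)
robot.servo_line(list(L(-26.5,19,59)),80); print(st())
grip(0.0,22); print(st())
lever(0,1.2)
grip(0.5)
t=inL(robot.observe()["tcp_pos"]); robot.servo_line(list(L(t[0],t[1],140)),150)
save("wrist","w3.png",1)
for n in ["pointer","mark","pivot","knob","tab"]:
    print(n,[(d[0],inL(d[1]).round(0).tolist(),d[2].tolist()) for d in find(n,"wrist")])
E
```

```text
t=17.9 tcp=[589.9 254.1  84.7] w=45.9 gf=0.0 F=[0.8 1.  0.1]
t=18.5 tcp=[589.3 255.   84.2] w=16.7 gf=22.0 F=[-1.2  4.3 -0.7]
t=20.8 tcp=[620.8 305.7  70.9] w=16.1 gf=22.0 F=[ 0.6 -3.8  3.1]
pointer []
mark [(0.67, [-7.0, 13.0, 32.0], [192.0, 219.0])]
pivot [(0.92, [-24.0, 79.0, 61.0], [243.0, 274.0]), (0.34, [138.0, -196.0, -68.0], [19.0, 127.0])]
knob [(0.6, [-74.0, 59.0, 64.0], [275.0, 228.0])]
tab []
```

View pics/w3.png

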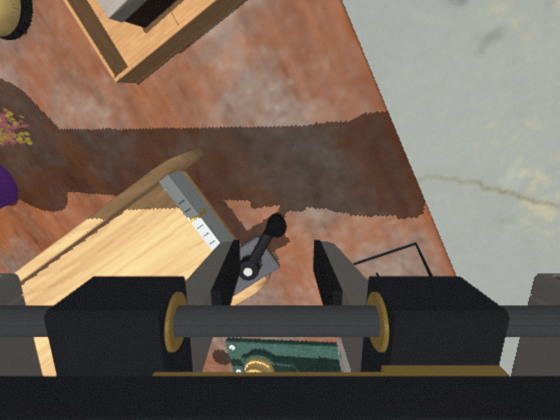

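The lever now stands open at about 1.2 rad, with the knob at (275,228). Next is the divider.

```bash
python3 - <<'E'
from h import *
p=L(32.5,77,110); r=best(p,RL[:,1],-RL[:,2]); robot.movep(list(p),list(r))
grip(0.4)
robot.servo_line(list(L(32.5,77,39)),80); print(st())
grip(0.0,30); robot.hold(0.2); print(st(), inL(robot.observe()["tcp_pos"]))
robot.servo_line(list(L(32.5,39,39)),50); robot.hold(0.2);print(st(), inL(robot.observe()["tcp_pos"]))
grip(0.35)
robot.servo_line(list(L(32.5,39,130)),150)
p=L(15,0,190); r=best(p,RL[:,0],-RL[:,2]); robot.movep(list(p),list(r))
for i in range(3):
  im=save("wrist",f"w4_{i}.png",1)
  for n in ["pointer","mark","tab","lane","pivot","knob"]:
    print(n,[(d[0],inL(d[1]).round(1).tolist(),d[2].tolist()) for d in find(n,"wrist")][:1])
K=np.array(viewer.camera_info("wrist")["camera_matrix"]);print(K)
c=cv2.imread("pics/w4_0.png")[110:310,200:420];cv2.imwrite("pics/w4c.png",cv2.resize(c,(660,600),interpolation=cv2.INTER_CUBIC))
E
```

```text
t=24.5 tcp=[654.  198.1  80.7] w=36.6 gf=0.0 F=[ 0.1 -0.  -0.5]
t=25.2 tcp=[654.2 198.1  80.7] w=11.7 gf=30.0 F=[2.7 1.4 3.3] [32.30330057 77.48344471 39.69956075]
t=26.3 tcp=[615.2 194.3  80.7] w=11.9 gf=30.0 F=[1.2 2.3 7.3] [32.08703432 38.25050907 39.72230465]
pointer []
mark [(0.65, [-9.8, 14.0, 35.7], [297.0, 214.0])]
tab [(0.81, [32.0, 39.4, 49.4], [261.0, 239.0])]
lane [(0.78, [-1.7, -0.7, 5.6], [289.0, 197.0])]
pivot [(0.73, [-26.1, 36.4, 62.9], [314.0, 241.0])]
knob [(0.94, [-74.0, 12.2, 68.5], [361.0, 221.0])]
pointer [(0.91, [-11.2, 11.2, 39.2], [298.0, 213.0])]
mark [(0.61, [-8.5, 17.6, 27.1], [296.0, 216.0])]
tab [(0.63, [29.2, 36.6, 48.1], [263.0, 236.0])]
lane [(0.9, [-1.7, 1.3, 4.6], [289.0, 198.0])]
pivot [(0.84, [-28.1, 38.6, 62.4], [315.0, 242.0])]
knob [(0.87, [-75.9, 11.3, 65.9], [362.0, 219.0])]
pointer [(0.62, [-3.4, -1.5, 7.1], [291.0, 197.0])]
mark [(0.72, [-8.7, 12.8, 32.4], [297.0, 212.0])]
tab [(0.72, [30.2, 39.5, 46.8], [263.0, 238.0])]
lane [(0.25, [-95.2, -201.1, 23.4], [385.0, 6.0])]
pivot []
knob [(0.92, [-74.8, 12.2, 65.6], [361.0, 220.0])]
[[290.24390077   0.         276.25993272]
 [  0.         290.24390077 214.78741862]
 [  0.           0.           1.        ]]
```

View pics/w4c.png

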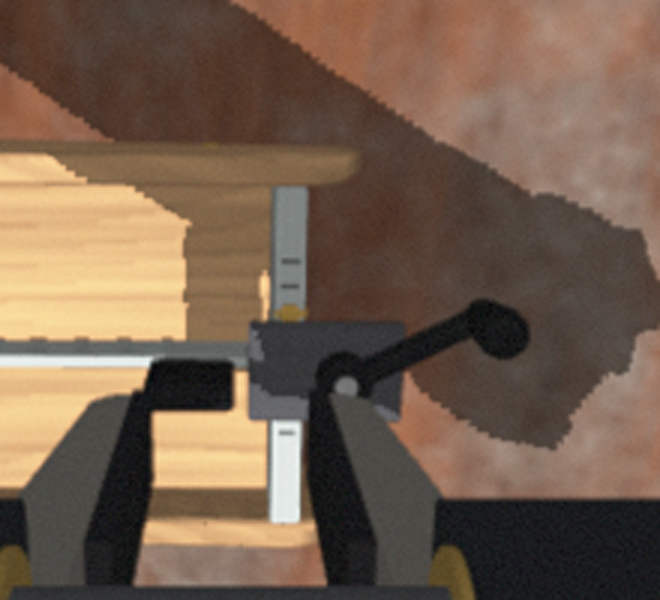

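```bash
python3 - <<'E'
from h import *
i=viewer.camera_info("wrist");K=np.array(i["camera_matrix"]);
def P(*l):
    a=K@(np.array(i["R"])@L(*l)+np.array(i["t"]));a=a[:2]/a[2];return ((a-[200,110])*3).round(0)
for n,l in dict(cheek_in_stop=(-6,-36,32),cheek22=(40,-36,22),fin_in=(10,36,27),fin_out=(10,41,27),mark=(-6,14.5,32),mark0=(-6,0,32),railend=(-6,102,32),rail0=(0,20,32),rail12=(-12,20,32),tab_c=(32,39,60.5),tab_e1=(32,33,60.5),tab_e2=(32,45,60.5),tabx=(15,39,60.5)).items(): print(n,P(*l))
E
```

```text
cheek_in_stop [283. 181.]
cheek22 [162. 178.]
fin_in [240. 361.]
fin_out [240. 373.]
mark [281. 312.]
mark0 [282. 275.]
railend [278. 517.]
rail0 [266. 325.]
rail12 [296. 325.]
tab_c [180. 396.]
tab_e1 [180. 380.]
tab_e2 [181. 412.]
tabx [227. 396.]
```

```bash
python3 - <<'E'
import cv2
c=cv2.imread("pics/w4_0.png")[165:225,270:330];cv2.imwrite("pics/w4d.png",cv2.resize(c,(600,600),interpolation=cv2.INTER_CUBIC))
E
```

```text
(no output)
```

View pics/w4d.png

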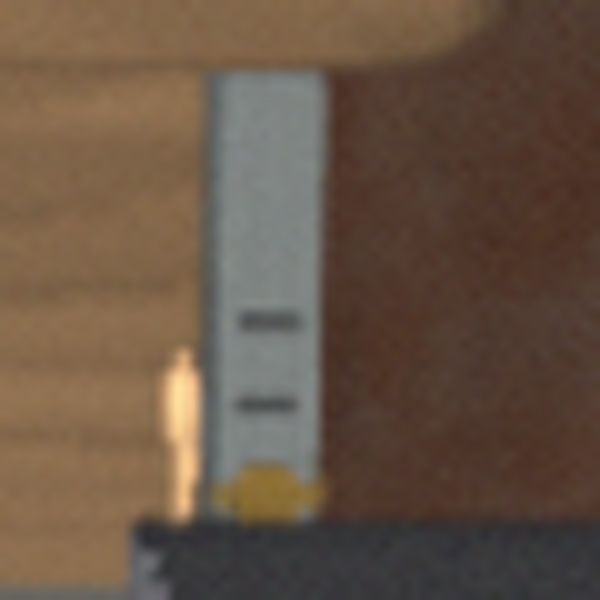

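The two brass parts nearly coincide. The pointer tip, at crop row 462, is about 3 to 4 mm past the tick at row 493, towards the fixed side. The fin spacing in the picture agrees. I'll nudge the divider back 3 mm and look again.

```bash
python3 - <<'E'
from h import *
p=L(32.5,38.3,110); r=best(p,RL[:,1],-RL[:,2]); robot.movep(list(p),list(r))
grip(0.4)
robot.servo_line(list(L(32.5,38.3,39)),80)
grip(0.0,30); robot.hold(0.2); y0=inL(robot.observe()["tcp_pos"])[1]
robot.servo_line(list(L(32.5,41.5,39)),20); robot.hold(0.3);print(st(), y0,inL(robot.observe()["tcp_pos"]))
grip(0.35)
robot.servo_line(list(L(32.5,39,130)),150)
p=L(15,0,190); r=best(p,RL[:,0],-RL[:,2]); robot.movep(list(p),list(r))
robot.hold(0.2)
im=save("wrist","w5.png",1)
for n in ["pointer","mark","tab","pivot","knob"]:
    print(n,[(d[0],inL(d[1]).round(1).tolist(),d[2].tolist()) for d in find(n,"wrist")][:1])
c=cv2.imread("pics/w5.png")[165:225,270:330];cv2.imwrite("pics/w5d.png",cv2.resize(c,(600,600),interpolation=cv2.INTER_CUBIC))
E
```

```text
t=33.8 tcp=[618.6 194.1  80.4] w=11.7 gf=30.0 F=[-1.4  0.8  5. ] 38.337952225958645 [32.50512797 41.64960746 39.289544  ]
pointer [(0.57, [-9.0, 14.0, 38.6], [297.0, 215.0])]
mark [(0.95, [-6.2, 15.6, 32.7], [294.0, 215.0])]
tab [(0.68, [31.1, 40.5, 49.6], [262.0, 240.0])]
pivot [(0.85, [-26.1, 39.4, 61.9], [314.0, 243.0])]
knob [(0.68, [-73.9, 16.1, 67.4], [361.0, 223.0])]
```

View pics/w5d.png

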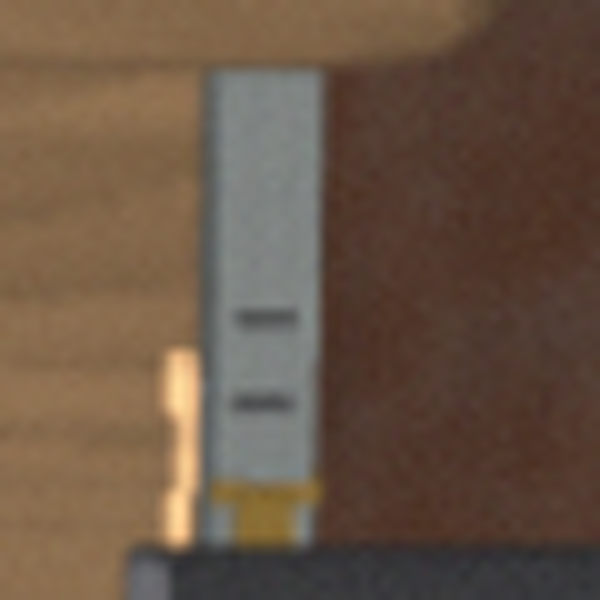

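The pointer tip now meets the brass tick at crop row 490. The pivot rides with the divider, so I'll lock the lever from its new place.

```bash
sed -i 's/^PV=.*/PV=np.array([-25.5,39.3])/' h.py; python3 - <<'E'
from h import *
a=1.2
k=PV+56*np.array([-np.sin(a),-np.cos(a)])
yd=RL@[np.cos(.6),-np.sin(.6),0]
p=L(k[0],k[1],130); r=best(p,yd,-RL[:,2]); robot.movep(list(p),list(r))
grip(0.5); robot.servo_line(list(L(k[0],k[1],59)),80)
grip(0.0,12); print(st())
lever(1.2,-0.04,10); robot.hold(.2); print(st())
grip(0.5)
t=inL(robot.observe()["tcp_pos"]); robot.servo_line(list(L(t[0],t[1],140)),150)
p=L(15,0,190); r=best(p,RL[:,0],-RL[:,2]); robot.movep(list(p),list(r)); robot.hold(.2)
im=save("wrist","w6.png",1)
for n in ["pointer","mark","tab","pivot","knob"]:
    print(n,[(d[0],inL(d[1]).round(1).tolist(),d[2].tolist()) for d in find(n,"wrist")][:1])
c=cv2.imread("pics/w6.png")[160:250,260:350];cv2.imwrite("pics/w6d.png",cv2.resize(c,(600,600),interpolation=cv2.INTER_CUBIC))
E
```

```text
t=39.5 tcp=[585.1 302.1  71.1] w=16.7 gf=12.0 F=[ 0.5 -2.4  2.5]
t=42.1 tcp=[552.6 250.3  84.3] w=16.9 gf=12.0 F=[-2.9  9.1 -3. ]
t=42.3 tcp=[552.6 250.3  84.3] w=16.9 gf=12.0 F=[-3.3  8.4 -2.2]
pointer [(0.68, [-25.8, -19.8, 67.0], [315.0, 191.0])]
mark [(0.92, [-11.7, 16.2, 35.2], [298.0, 217.0])]
tab [(0.96, [28.0, 38.7, 46.3], [264.0, 238.0])]
pivot [(0.56, [-21.8, 38.0, 62.8], [310.0, 243.0])]
knob [(0.66, [-28.1, -18.6, 65.5], [317.0, 192.0])]
```

View pics/w6d.png

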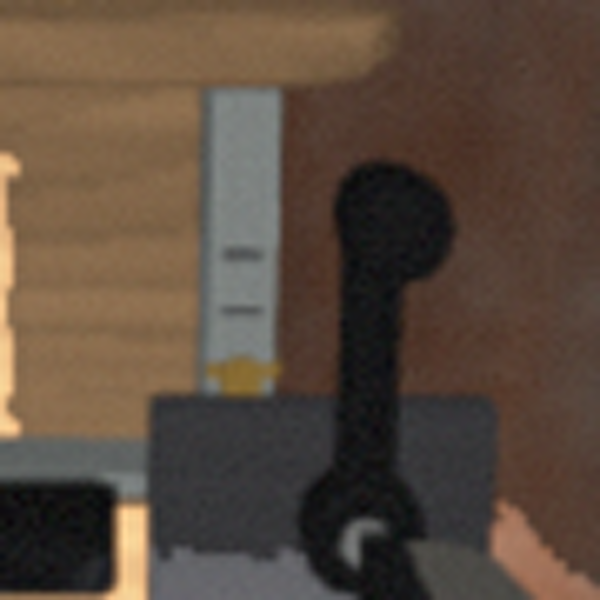

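The lever is locked, but the swing dragged the divider about 2.4 mm; the tip is at row 355 and the tick at 372. That is within tolerance but close to the limit, and there is plenty of time. I'll reopen, set the divider 2 mm further out to allow for the drag, and lock again.

```bash
python3 - <<'E'
import h
from h import *
h.PV=np.array([-25.5,36.9])
k=h.PV-[0,56]
p=L(k[0],k[1],130); r=best(p,RL[:,0],-RL[:,2]); robot.servo_line(list(p),200); 
grip(0.5); robot.servo_line(list(L(k[0],k[1],59)),80); grip(0.0,20)
lever(0,1.2); grip(0.5)
t=inL(robot.observe()["tcp_pos"]); robot.servo_line(list(L(t[0],t[1],140)),150)
p=L(32.5,39.2,110); r=best(p,RL[:,1],-RL[:,2]); robot.movep(list(p),list(r))
grip(0.4); robot.servo_line(list(L(32.5,39.2,39)),80)
grip(0.0,30); robot.hold(0.2); print("tab held y",inL(robot.observe()["tcp_pos"])[1])
robot.servo_line(list(L(32.5,43.5,39)),20); robot.hold(0.3);print(inL(robot.observe()["tcp_pos"]))
grip(0.35); robot.servo_line(list(L(32.5,43.5,130)),150)
h.PV=np.array([-25.5,41.2]); a=1.2
k=h.PV+56*np.array([-np.sin(a),-np.cos(a)])
yd=RL@[np.cos(.6),-np.sin(.6),0]
p=L(k[0],k[1],130); r=best(p,yd,-RL[:,2]); robot.movep(list(p),list(r))
grip(0.5); robot.servo_line(list(L(k[0],k[1],59)),80)
grip(0.0,12); print(st())
lever(1.2,-0.04,10); robot.hold(.2)
grip(0.5)
t=inL(robot.observe()["tcp_pos"]); robot.servo_line(list(L(t[0],t[1],140)),150)
p=L(15,0,190); r=best(p,RL[:,0],-RL[:,2]); robot.movep(list(p),list(r)); robot.hold(.2)
im=save("wrist","w7.png",1)
for n in ["pointer","mark","tab","pivot","knob"]:
    print(n,[(d[0],inL(d[1]).round(1).tolist(),d[2].tolist()) for d in find(n,"wrist")][:1])
c=cv2.imread("pics/w7.png")[160:250,260:350];cv2.imwrite("pics/w7d.png",cv2.resize(c,(600,600),interpolation=cv2.INTER_CUBIC)); print(st())
E
```

```text
t=49.1 tcp=[582.7 301.9  70.9] w=16.2 gf=20.0 F=[-0.2 -3.9  2.7]
tab held y 39.73652768081456
[32.34164314 42.50892055 39.617357  ]
t=57.9 tcp=[587.  302.2  71.1] w=16.8 gf=12.0 F=[ 0.7 -2.3  2.1]
t=60.5 tcp=[554.3 250.4  84.3] w=16.9 gf=12.0 F=[-4.   8.2 -3. ]
pointer [(0.67, [-7.2, 14.8, 37.1], [295.0, 216.0])]
mark [(0.84, [-9.5, 14.9, 32.6], [296.0, 215.0])]
tab [(0.84, [30.1, 42.5, 48.9], [262.0, 242.0])]
pivot [(0.88, [-25.4, 41.4, 63.7], [312.0, 246.0])]
knob [(0.6, [-25.8, -16.8, 65.9], [315.0, 193.0])]
t=62.9 tcp=[571.2 245.7 221.1] w=45.8 gf=0.0 F=[-0.2 -0.2 -0.3]
```

View pics/w7d.png

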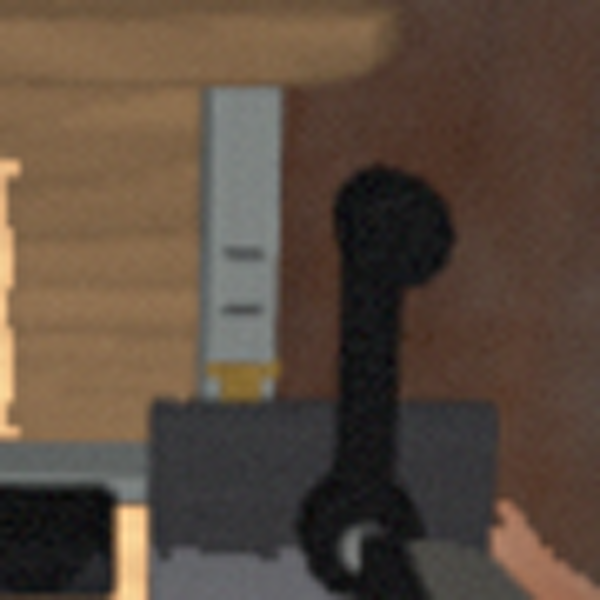

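The pointer is on the tick at row 370 and the lever lies along the rail, locked. Now I'll look at the tins from close up.

```bash
python3 - <<'E'
from h import *
json.dump({"O":(O+RL@[0,2,0]).tolist(),"yaw":float(yaw)},open("lane.json","w"))
p=[500,-240,260]; r=best(p,[0,1,0],[0,0,-1]); robot.movep(p,list(r)); print(st()); robot.hold(.2)
save("wrist","w8.png",1.3)
for n in ["tin_1_mid","tin_2_mid","tin_3_mid","tin_4_mid"]:
    print(n,[(d[0],d[1].tolist(),d[2].tolist()) for d in find(n,"wrist")])
print([(round(d["confidence"],2),int(d["mask"].sum()),np.argwhere(d["mask"]).mean(0).round()) for d in viewer.silhouettes("tin_1_mid","wrist")])
# lid circles by whiteness in the top view
for cam in ("wrist","top"):
    im=viewer.read_camera(cam); i=viewer.camera_info(cam); hsv=cv2.cvtColor(im,cv2.COLOR_RGB2HSV)
    m=((hsv[...,1]<75)&(hsv[...,2]>125)).astype(np.uint8); m=cv2.morphologyEx(m,cv2.MORPH_OPEN,np.ones((3,3)))
    K=np.array(i["camera_matrix"]);Rm=np.array(i["R"]);t=np.array(i["t"]);C=-Rm.T@t
    for c in cv2.findContours(m,cv2.RETR_EXTERNAL,cv2.CHAIN_APPROX_NONE)[0]:
        if cv2.contourArea(c)<150: continue
        (x,y),rad=cv2.minEnclosingCircle(c)
        d=Rm.T@np.linalg.inv(K)@[x,y,1]; P=C+d*(28-C[2])/d[2]
        if P[0]<800 and -420<P[1]<0: print(cam,round(x),round(y),round(rad,1),round(cv2.contourArea(c)/(np.pi*rad**2),2),P.round(0))
E
```

```text
t=64.7 tcp=[ 500.5 -238.8  260.2] w=46.2 gf=0.0 F=[ 0.7 -0.2 -0.4]
tin_1_mid [(0.72, [463.0, -327.0, 13.0], [214.0, 163.0])]
tin_2_mid []
tin_3_mid []
tin_4_mid [(0.82, [428.0, -65.0, 14.0], [402.0, 138.0]), (0.74, [440.0, -174.0, 17.0], [323.0, 147.0])]
[(0.91, 1859, array([164., 212.])), (0.25, 12314, array([252., 478.]))]
wrist 311 352 33.2 0.48 [ 765. -183.   28.]
wrist 190 248 22.9 0.42 [ 585. -367.   28.]
wrist 338 240 22.7 0.64 [ 572. -149.   28.]
wrist 211 165 25.0 0.87 [ 465. -328.   28.]
wrist 324 144 25.5 0.92 [ 437. -175.   28.]
wrist 194 104 13.6 0.34 [ 385. -346.   28.]
wrist 160 79 18.1 0.3 [ 355. -388.   28.]
wrist 328 44 80.4 0.61 [ 316. -175.   28.]
wrist 208 48 59.1 0.47 [ 320. -325.   28.]
top 337 256 12.8 0.93 [ 436. -176.   28.]
top 390 248 10.7 0.44 [ 454. -317.   28.]
top 326 200 16.3 0.58 [ 584. -148.   28.]
top 397 177 14.3 0.44 [ 645. -339.   28.]
top 340 132 29.7 0.38 [ 772. -189.   28.]
```

View pics/w8.png

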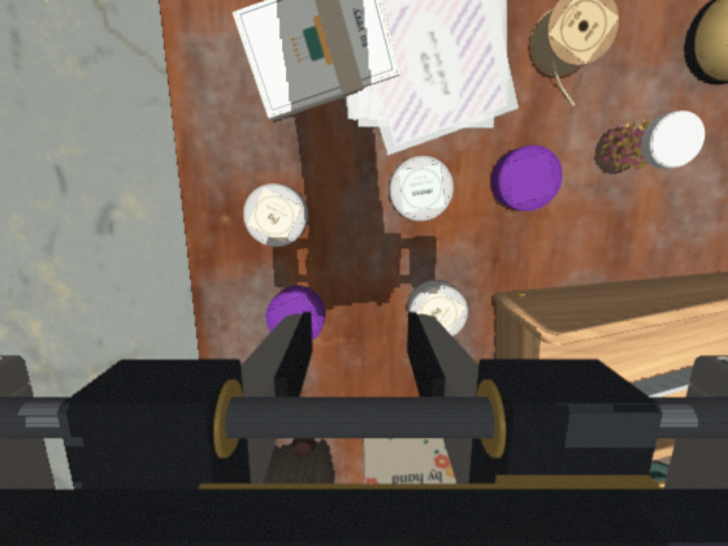

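Lids are up on the three white ones, at wrist picture pixels (275,213), (420,187) and (440,310). The last now lies about 4 cm from where it was, so it has been knocked. The purple ones at (527,178) and (295,313) stay. Before placing I'll check the lane's middle across from the earlier picture w7.

```bash
python3 - <<'E'
import cv2
c=cv2.imread("pics/w7.png")[150:260,120:300];cv2.imwrite("pics/w7e.png",cv2.resize(c,None,fx=4.4,fy=4.4,interpolation=cv2.INTER_CUBIC))
from h import *
# camera pose of w7: reconstruct from present mount
o=robot.observe();i=viewer.camera_info("wrist")
Rt=R.from_rotvec(o["tcp_rot"]).as_matrix();tp=np.array(o["tcp_pos"]);Rm=np.array(i["R"]);t=np.array(i["t"])
A=Rm@Rt; b=Rm@tp+t   # cam = A*tool + b
O0=O-RL@[0,2,0]; p=np.array([571.2,245.7,221.1]); p=O0+RL@[15,0,190]; K=np.array(i["camera_matrix"])
for s in (1,-1):
  T=R.from_rotvec(tool(s*RL[:,0],-RL[:,2])).as_matrix()
  for n,l in dict(pivot=(-26,41.5,64),cheek=(100,-36,22),cheekfl=(100,-36,0),mid=(100,0,0),finfl=(100,36,0),fintop=(100,36,27),finout=(100,41,27)).items():
    a=K@(A@T.T@(O0+RL@np.array(l,float)-p)+b);a=a[:2]/a[2];print(s,n,a.round(1),((a-[120,150])*4.4).round(0))
E
```

```text
1 pivot [235.  168.1] [506.  80.]
1 cheek [345.3 229.1] [991. 348.]
1 cheekfl [341.4 224.1] [974. 326.]
1 mid [343.  196.6] [981. 205.]
1 finfl [344.6 167.8] [988.  78.]
1 fintop [350.1 170. ] [1012.   88.]
1 finout [350.3 165.6] [1014.   69.]
-1 pivot [313.3 245.4] [851. 420.]
-1 cheek [202.1 169.5] [361.  86.]
-1 cheekfl [206.5 167.8] [381.  78.]
-1 mid [208.2 196.6] [388. 205.]
-1 finfl [209.8 224. ] [395. 326.]
-1 fintop [204.8 230.3] [373. 353.]
-1 finout [205.1 234.2] [374. 371.]
```

View pics/w7e.png

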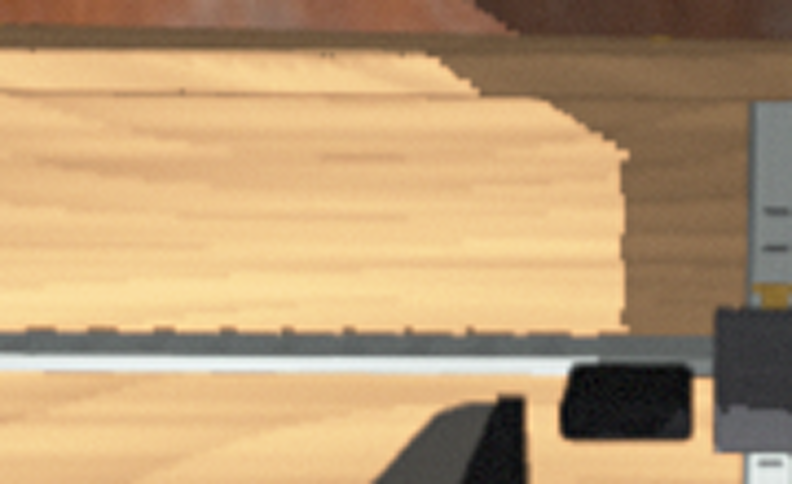

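The lane's middle is at +2 mm in my first frame, which I've already corrected for, with about 70 mm clear width. I'll load the first tin.

```bash
cat >> h.py <<'E'
def pick(x,y,yd):
    p=[x,y,130]; r=best(p,yd,[0,0,-1]); grip(1.0); robot.movep(p,list(r))
    robot.servo_line([x,y,40],150); robot.servo_line([x,y,5],50); grip(0.0,20); print("pick",st())
    robot.servo_line([x,y,150],150); print("lift",st())
def place(x):
    p=L(x,0,150); r=best(p,RL[:,0],-RL[:,2]); robot.movep(list(p),list(r))
    robot.servo_line(list(L(x,0,40)),120); f0=np.array(robot.observe()["contact_force"])@RL[:,2]
    for z in (30,24,20,16,12,9,7,6):
        robot.servo_line(list(L(x,0,z)),40); f=np.array(robot.observe()["contact_force"])@RL[:,2]-f0
        if f>5: break
    print("down z",z,"f",round(f,1),st())
    if z>9: return False
    grip(0.87); robot.servo_line(list(L(x,0,90)),120); return True
def push(x,n):
    grip(0.0); s=x+33+18+14
    robot.servo_line(list(L(s,0,90)),150); robot.servo_line(list(L(s,0,9)),100)
    f0=np.array(robot.observe()["contact_force"])@RL[:,0]; c=s
    robot.servo_line(list(L(66*n+18+12,0,9)),50); print("mid",st())
    c=66*n+30; 
    while c>66*n+8:
        c-=1.5; robot.servo_line(list(L(c,0,9)),25); f=np.array(robot.observe()["contact_force"])@RL[:,0]-f0
        if f>5: break
    print("pushed to",c,"f",round(f,1),st())
    robot.servo_line(list(L(c+3,0,9)),50); robot.servo_line(list(L(c+3,0,100)),150)
E
python3 - <<'E'
from h import *
pick(437.5,-175.5,[0,1,0])
if place(90):
    push(90,1)
    grip(1.0)
    p=L(60,-10,190); r=best(p,RL[:,0],-RL[:,2]); robot.movep(list(p),list(r)); robot.hold(.1)
    save("wrist","w9.png",1.2)
    print([(d[0],inL(d[1]).round(0).tolist(),d[1].tolist()) for d in find("tin_1_mid","wrist")])
    print([(d[0],d[1].tolist()) for k in "12" for d in find("tin_%s_mid"%k,"top",shot=True)])
    print([(d[0],d[1].tolist()) for k in "12" for d in find("tin_%s_mid"%k,"scene",shot=True)])
E
```

```text
pick t=68.9 tcp=[ 437.6 -175.6    5.2] w=65.5 gf=20.0 F=[-0.3 -0.2  2.2]
lift t=70.0 tcp=[ 436.8 -175.5  149.2] w=65.4 gf=20.0 F=[ 0.4 -0.7 -1.3]
down z 6 f -0.3 t=74.7 tcp=[585.7 126.2  63. ] w=65.6 gf=20.0 F=[-0.2  0.4 -1.3]
mid t=80.0 tcp=[586.3 121.   67.5] w=0.5 gf=0.0 F=[-0.2  0.1 -0.2]
pushed to 76.5 f 5.6 t=83.3 tcp=[584.6 138.2  62.9] w=0.3 gf=3.2 F=[-0.6 -4.6  4. ]
[(0.91, [502.0, -167.0, -152.0], [464.0, -327.0, 17.0]), (0.19, [-96.0, -201.0, 23.0], [367.0, 289.0, 31.0])]
[(0.76, [462.0, -334.0, 15.0])]
[(0.86, [466.0, -327.0, 11.0]), (0.34, [360.0, 287.0, 26.0])]
```

View pics/w9.png

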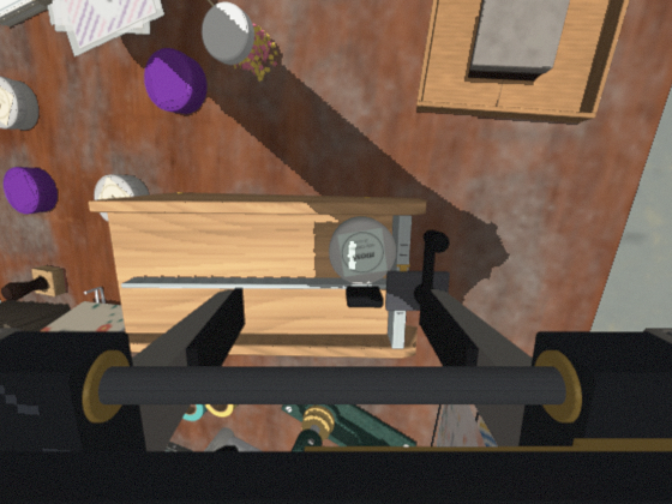

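The first tin lies in the lane against the stop, seen at (363,248), and the box stands in the carton. Next is the second tin at (464,-328), then a close look at the knocked one.

```bash
sed -i 's/66\*n+18+12,0,9/66*n+19,0,9/; s/c=66\*n+30; /c=66*n+19/; s/while c>66\*n+8/while c>66*n+5/' h.py
python3 - <<'E'
from h import *
pick(464,-328,[0,1,0])
if place(132):
    push(132,2)
    grip(1.0)
    p=[645,-150,260]; r=best(p,[0,1,0],[0,0,-1]); robot.movep(p,list(r)); robot.hold(.1)
    save("wrist","w10.png",1.2)
    print([(d[0],inL(d[1]).round(0).tolist(),d[1].tolist(),d[2].tolist()) for k in "123" for d in find("tin_%s_mid"%k,"wrist")])
    im=viewer.read_camera("wrist"); i=viewer.camera_info("wrist"); hsv=cv2.cvtColor(im,cv2.COLOR_RGB2HSV)
    m=((hsv[...,1]<75)&(hsv[...,2]>125)).astype(np.uint8); m=cv2.morphologyEx(m,cv2.MORPH_OPEN,np.ones((3,3)))
    K=np.array(i["camera_matrix"]);Rm=np.array(i["R"]);t=np.array(i["t"]);C=-Rm.T@t
    for c in cv2.findContours(m,cv2.RETR_EXTERNAL,cv2.CHAIN_APPROX_NONE)[0]:
        if cv2.contourArea(c)<300: continue
        (x,y),rad=cv2.minEnclosingCircle(c)
        d=Rm.T@np.linalg.inv(K)@[x,y,1]; P=C+d*(28-C[2])/d[2]
        print(round(x),round(y),round(rad,1),round(cv2.contourArea(c)/(np.pi*rad**2),2),P.round(0))
E
```

```text
pick t=91.0 tcp=[ 464.1 -328.2    5.2] w=65.5 gf=20.0 F=[-0.3 -0.2  1.5]
lift t=92.2 tcp=[ 463.3 -327.8  149.1] w=65.3 gf=20.0 F=[-0.2  0.3 -1.9]
down z 12 f 16.1 t=96.4 tcp=[590.1  88.6  82.1] w=65.4 gf=20.0 F=[-6.7  2.7 15.8]
```

The second tin is binding against the divider, which pushes it towards lane -y. I'll lift a little, shift 2 mm and retry.

```bash
python3 - <<'E'
from h import *
print(inL(robot.observe()["tcp_pos"]))
x=132
for y in (-1.5,-3,-4.5):
    robot.servo_line(list(L(x,y,34)),60); robot.hold(.1); F0=np.array(robot.observe()["contact_force"]);ok=True
    for z in (24,20,16,12,9,7,6):
        robot.servo_line(list(L(x,y,z)),40); f=RL.T@(np.array(robot.observe()["contact_force"])-F0)
        print(y,z,f.round(1))
        if f[2]>6: ok=False;break
    if ok: break
print(ok,inL(robot.observe()["tcp_pos"]),st())
E
```

```text
[131.57433587   0.53322609  14.49583957]
-1.5 24 [-1.2 -0.4  1.4]
-1.5 20 [-0.3  0.6 -0.1]
-1.5 16 [-1.1 -0.3  0.7]
-1.5 12 [ 1.  -2.  11.2]
-3 24 [ 1.2 -0.2  1.5]
-3 20 [ 1.4 -1.3  1.2]
-3 16 [ 0.8 -0.9  0.4]
-3 12 [ 2.6 -0.5  8. ]
-4.5 24 [-0.7 -0.4  0.6]
-4.5 20 [-0.1 -0.1 -0.3]
-4.5 16 [-1.  -0.7  0.8]
-4.5 12 [-0.4  2.4  4.2]
-4.5 9 [ 1.6  1.3 12.9]
False [131.47455337  -2.61980445  11.31613734] t=102.0 tcp=[587.   87.5  79. ] w=65.6 gf=20.0 F=[ 2.2  1.8 11.2]
```

```bash
python3 - <<'E'
from h import *
robot.servo_line(list(L(132,-1,34)),80); robot.hold(.1)
a=save("scene","s11.png",1);w=save("wrist","w11.png",1)
c=a[180:300,170:310];c=cv2.resize(c,(490,420),interpolation=cv2.INTER_CUBIC)
cv2.imwrite("pics/c11.png",cv2.resize(np.hstack([c,w[:,100:400]])[:,:,::-1],None,fx=1,fy=1)); print(st())
E
```

```text
t=102.6 tcp=[587.7  92.6 100.4] w=65.2 gf=20.0 F=[-0.4 -0.1 -1.1]
```

View pics/c11.png

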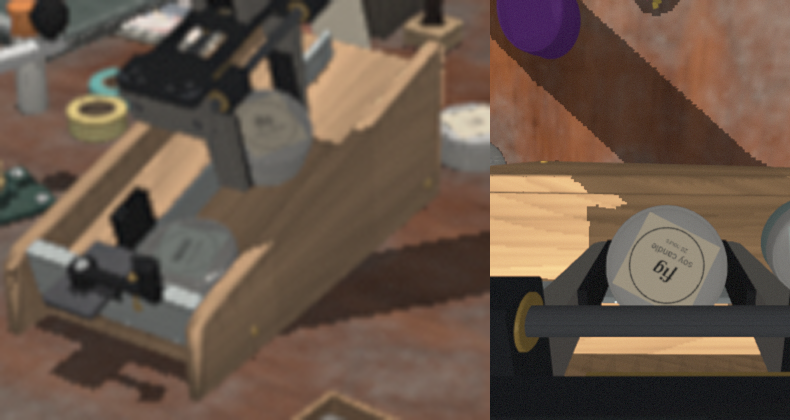

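That picture shows the tin tilted in the grip, its divider side caught and lifted. I'm also at the limit for pictures, having viewed 15 against the 14 allowed, so from here I'll work from numbers only. I'll set the tin flat on the table again, then measure the fin and cheek lines in code to correct the lane's heading.

```bash
python3 - <<'E'
from h import *
robot.servo_line(list(L(132,-1,120)),150)
x,y=464,-300
p=[x,y,120]; r=best(p,[0,1,0],[0,0,-1]); robot.movep(p,list(r)); robot.servo_line([x,y,30],150)
for z in (24,20,16,12,9,7,5): robot.servo_line([x,y,z],40)
print(st()); grip(0.87); robot.hold(.2)
grip(1.0); grip(0.0,8); print("regrip",st()); grip(1.0); 
robot.servo_line([x,y,120],150)
p=L(140,10,200); r=best(p,RL[:,0],-RL[:,2]); robot.movep(list(p),list(r)); robot.hold(.2)
i=viewer.camera_info("wrist"); im=save("wrist","w12.png"); print(st())
K=np.array(i["camera_matrix"]);Rm=np.array(i["R"]);t=np.array(i["t"])
def P(l): a=K@(Rm@L(*l)+t); return a[:2]/a[2]
# sample profiles across lane at several x, at z of fin top (27) and cheek top (22)
g=cv2.cvtColor(im,cv2.COLOR_RGB2GRAY).astype(np.float32)
def prof(x,z,ys):
    pts=np.array([[P((x+d,y,z)) for y in ys] for d in range(-4,5,2)]).astype(np.float32)
    return cv2.remap(g,pts[...,0],pts[...,1],cv2.INTER_LINEAR).mean(0).round().astype(int)
for x in (80,110,140,170,200,230,255):
    print(x,"fin y30..46",prof(x,27,np.arange(28,47,1)).tolist(), "rows",P((x,36,27)).round().tolist())
for x in (80,110,140,170,200,230,255,275):
    print(x,"cheek y-50..-26",prof(x,22,np.arange(-52,-25,1)).tolist(),"rows",P((x,-36,22)).round().tolist())
E
```

```text
t=107.5 tcp=[ 468.  -300.     7.1] w=65.3 gf=20.0 F=[5.8 1.1 7.8]
regrip t=109.0 tcp=[ 464. -300.    5.] w=65.7 gf=8.0 F=[0.1 0.1 1.2]
t=112.5 tcp=[595.6 128.1 263.2] w=92.3 gf=0.0 F=[-0.2 -0.5  0.5]
80 fin y30..46 [92, 88, 86, 87, 88, 100, 107, 111, 113, 108, 103, 100, 100, 98, 95, 93, 92, 92, 92] rows [326.0, 220.0]
110 fin y30..46 [95, 90, 88, 87, 88, 100, 110, 115, 114, 108, 103, 100, 99, 97, 94, 94, 111, 140, 166] rows [301.0, 220.0]
140 fin y30..46 [94, 91, 90, 89, 90, 104, 113, 117, 116, 109, 103, 101, 99, 98, 96, 95, 95, 95, 95] rows [277.0, 220.0]
170 fin y30..46 [107, 96, 92, 94, 112, 181, 212, 222, 215, 192, 182, 180, 181, 182, 183, 184, 184, 183, 183] rows [252.0, 220.0]
200 fin y30..46 [95, 91, 90, 93, 111, 179, 210, 221, 213, 188, 187, 190, 191, 187, 182, 180, 177, 174, 173] rows [228.0, 220.0]
230 fin y30..46 [93, 91, 90, 95, 118, 189, 211, 217, 205, 181, 189, 196, 198, 196, 192, 189, 186, 183, 182] rows [203.0, 220.0]
255 fin y30..46 [92, 89, 88, 96, 126, 196, 214, 217, 206, 191, 190, 197, 199, 198, 194, 192, 190, 186, 184] rows [183.0, 220.0]
80 cheek y-50..-26 [55, 
[... 620 characters left out ...]
60.0]
200 cheek y-50..-26 [90, 85, 94, 137, 181, 192, 194, 193, 189, 185, 182, 179, 174, 151, 140, 152, 173, 181, 182, 185, 187, 188, 188, 184, 180, 176, 175] rows [226.0, 160.0]
230 cheek y-50..-26 [92, 87, 96, 139, 181, 189, 189, 187, 186, 186, 185, 184, 180, 151, 162, 179, 184, 181, 178, 177, 177, 177, 178, 179, 180, 181, 181] rows [201.0, 160.0]
255 cheek y-50..-26 [97, 89, 98, 134, 171, 180, 181, 183, 186, 188, 190, 193, 190, 154, 160, 176, 186, 188, 188, 187, 187, 187, 185, 183, 180, 177, 176] rows [179.0, 160.0]
275 cheek y-50..-26 [198, 169, 133, 140, 185, 195, 195, 193, 191, 188, 184, 182, 172, 139, 164, 184, 190, 188, 186, 185, 183, 182, 181, 179, 176, 172, 170] rows [162.0, 160.0]
```

The fin's inner face is at y = 32.7 and the cheek's at about -37.7. The middle is therefore 2.4 mm lower than I had it, and the clear width is about 70 mm, so the pointer is still well within tolerance. I'll correct the frame and locate the two remaining tins.

```bash
python3 - <<'E'
from h import *
json.dump({"O":(O+RL@[0,-1.7,0]).tolist(),"yaw":float(yaw)-0.005},open("lane.json","w"))
for p in ([640,-150,260],[550,-300,260]):
    r=best(p,[0,1,0],[0,0,-1]); robot.movep(p,list(r)); robot.hold(.2)
    i=viewer.camera_info("wrist"); im=viewer.read_camera("wrist"); hsv=cv2.cvtColor(im,cv2.COLOR_RGB2HSV)
    m=((hsv[...,1]<75)&(hsv[...,2]>120)).astype(np.uint8); m=cv2.morphologyEx(m,cv2.MORPH_OPEN,np.ones((3,3)))
    K=np.array(i["camera_matrix"]);Rm=np.array(i["R"]);t=np.array(i["t"]);C=-Rm.T@t
    for c in cv2.findContours(m,cv2.RETR_EXTERNAL,cv2.CHAIN_APPROX_NONE)[0]:
        if cv2.contourArea(c)<300: continue
        (x,y),rad=cv2.minEnclosingCircle(c)
        d=Rm.T@np.linalg.inv(K)@[x,y,1]; P=C+d*(28-C[2])/d[2]
        if -420<P[1]<-100 and 380<P[0]<650: print(round(x),round(y),round(rad,1),round(cv2.contourArea(c)/(np.pi*rad**2),2),P.round(0),(rad*(C[2]-28)/K[0,0]).round(1))
    for k in (1,2,3): print([(d[0],d[1].tolist()) for d in find("tin_%d_mid"%k,"wrist")])
    for d in viewer.silhouettes("tin_1_mid","wrist"):
        rc=cv2.fitEllipse(max(cv2.findContours(d["mask"].astype(np.uint8),0,1)[0],key=len)) ; print("sil",round(d["confidence"],2),np.round(rc[0]),np.round(rc[1]))
print(st())
E
```

```text
140 167 46.3 0.32 [ 608. -335.   28.] 64.3
278 141 25.3 0.75 [ 572. -145.   28.] 35.1
156 55 29.4 0.85 [ 469. -299.   28.] 40.8
[(0.72, [470.0, -297.0, 17.0])]
[]
[(0.58, [569.0, -148.0, 9.0])]
sil 0.64 [158.  57.] [51. 65.]
238 247 33.5 0.38 [ 635. -352.   28.] 46.4
379 213 30.4 0.63 [ 582. -150.   28.] 42.2
276 129 24.0 0.83 [ 468. -298.   28.] 33.3
[(0.88, [465.0, -298.0, 12.0])]
[]
[(0.79, [570.0, -148.0, 9.0]), (0.34, [465.0, -297.0, 14.0])]
t=115.2 tcp=[ 550.4 -299.4  260. ] w=92.1 gf=0.0 F=[-0.  -0.5 -0.1]
```

```bash
cat >> h.py <<'E'
def centre(x,y,yd):
    p=[x,y,100]; r=best(p,yd,[0,0,-1]); grip(1.0); robot.movep(p,list(r))
    robot.servo_line([x,y,5],110); grip(0.0,8); grip(1.0); robot.servo_line([x,y,60],150)
def place(x,y0=0):
    p=L(x,y0,110); r=best(p,RL[:,0],-RL[:,2]); robot.movep(list(p),list(r))
    for y in (y0,y0-1.2,y0+1.2):
        robot.servo_line(list(L(x,y,34)),100); robot.hold(.1); F0=np.array(robot.observe()["contact_force"])
        ok=True
        for z in (28,24,20,16,12,9,7):
            robot.servo_line(list(L(x,y,z)),40); f=RL.T@(np.array(robot.observe()["contact_force"])-F0)
            if f[2]>5 and z>7: ok=False;break
        print("place",y,z,f.round(1),st())
        if ok: break
    if ok: grip(0.87); robot.servo_line(list(L(x,y,90)),120)
    return ok
E
python3 - <<'E'
from h import *
centre(467,-298,[1,0,0]); pick(467,-298,[0,1,0])
if place(132): push(132,2)
E
```

```text
pick t=122.8 tcp=[ 467.1 -298.3    5.2] w=65.7 gf=20.0 F=[-0.5 -0.4  0.7]
lift t=124.0 tcp=[ 466.3 -297.7  149.1] w=65.6 gf=20.0 F=[-0.6 -0.5 -1.6]
place 0 7 [0.2 0.2 0.1] t=128.4 tcp=[587.4  85.9  74.8] w=65.3 gf=20.0 F=[ 0.6  0.7 -1.5]
mid t=133.4 tcp=[589.2  67.9  81.7] w=0.3 gf=0.0 F=[ 0.   0.2 -0.3]
pushed to 140.5 f 8.5 t=135.2 tcp=[588.7  74.8  79.9] w=0.8 gf=4.6 F=[ 0.1 -7.6  6.5]
```

The second tin is in, touching the first. The third now stands close to the display's end, so I'll grip it across x, move it clear, re-grip it and load it.

```bash
python3 - <<'E'
from h import *
x,y=571,-147
p=[x,y,150]; r=best(p,[1,0,0],[0,0,-1]); grip(1.0); robot.movep(p,list(r))
robot.servo_line([x,y,40],120); robot.servo_line([x,y,5],50); grip(0.0,20); print(st())
robot.servo_line([x,y,25],80); robot.servo_line([x,-205,25],120); robot.servo_line([x,-205,5.5],50); grip(1.0)
robot.servo_line([x,-205,80],150); print(st())
pick(x,-205,[0,1,0])
if place(197,-0.5): push(197,3)
E
```

```text
t=141.7 tcp=[ 571.3 -147.1    5.2] w=65.8 gf=20.0 F=[0.4 0.2 0.8]
t=144.5 tcp=[ 570.5 -205.3   79.6] w=92.1 gf=0.0 F=[-0.7 -0.8 -0.9]
pick t=148.0 tcp=[ 571.1 -205.3    5.2] w=65.6 gf=20.0 F=[-0.9  0.6  1.4]
lift t=149.2 tcp=[ 570.2 -204.8  148.9] w=65.4 gf=20.0 F=[-0.2 -0.4 -2.1]
place -0.5 7 [-0.5 -0.2  0.5] t=153.0 tcp=[593.   23.3  91.6] w=65.4 gf=20.0 F=[-0.2  0.  -1.1]
mid t=158.0 tcp=[595.3   4.5  98.8] w=0.6 gf=0.0 F=[0.5 0.9 0.7]
pushed to 208.0 f 6.1 t=159.5 tcp=[594.8  11.4  97. ] w=0.1 gf=3.0 F=[ 0.7 -4.7  2.7]
```

```bash
python3 - <<'E'
from h import *
p=L(110,10,200); r=best(p,RL[:,0],-RL[:,2]); robot.movep(list(p),list(r)); robot.hold(.2)
i=viewer.camera_info("wrist"); im=save("wrist","w13.png")
for n in ["tin_1_mid","tin_2_mid","tin_3_mid","gift_box_mid","knob","pivot","pointer","mark"]: print(n,[(d[0],inL(d[1]).round(0).tolist(),d[1].tolist()) for d in find(n,"wrist")][:3])
K=np.array(i["camera_matrix"]);Rm=np.array(i["R"]);t=np.array(i["t"]);C=-Rm.T@t
n_=RL[:,2]
def onlane(u,z):
    d=Rm.T@np.linalg.inv(K)@[u[0],u[1],1]; s=((O+n_*z-C)@n_)/(d@n_); return inL(C+d*s)
g=cv2.cvtColor(im,cv2.COLOR_RGB2GRAY)
for c in cv2.HoughCircles(cv2.medianBlur(g,3),cv2.HOUGH_GRADIENT,1,30,param1=80,param2=22,minRadius=20,maxRadius=36)[0][:10]:
    q=onlane(c,28)
    if -20<q[0]<300 and abs(q[1])<40: print(c.round(1),q.round(1))
top=viewer.read_camera("top"); print("box",[(d[0],d[1].tolist()) for d in find("gift_box_mid","top")][:1]); print(st())
E
```

```text
tin_1_mid [(0.96, [97.0, -3.0, 14.0], [581.0, 121.0, 73.0])]
tin_2_mid [(0.72, [-13.0, 14.0, 30.0], [587.0, 233.0, 60.0]), (0.42, [161.0, -3.0, 14.0], [587.0, 59.0, 89.0])]
tin_3_mid [(0.57, [159.0, 0.0, 11.0], [590.0, 61.0, 86.0])]
gift_box_mid [(0.95, [-97.0, -201.0, 20.0], [366.0, 290.0, 28.0]), (0.25, [32.0, 6.0, 19.0], [584.0, 186.0, 61.0])]
knob [(0.7, [-26.0, -16.0, 66.0], [555.0, 251.0, 91.0]), (0.25, [-28.0, 38.0, 64.0], [609.0, 258.0, 89.0])]
pivot [(0.84, [-32.0, 41.0, 64.0], [612.0, 262.0, 88.0])]
pointer [(0.74, [-9.0, 10.0, 38.0], [584.0, 230.0, 68.0])]
mark [(0.69, [-11.0, 14.0, 37.0], [587.0, 233.0, 67.0])]
[209.5 206.5  26.6] [31.4  3.1 28. ]
[317.5 207.5  26.6] [161.2   1.5  28. ]
[265.5 209.5  25.2] [98.6 -0.8 28. ]
box [(0.62, [395.0, 40.0, 5.0])]
t=161.9 tcp=[590.5 157.8 255.7] w=0.7 gf=0.0 F=[-0.  -0.6 -0.3]
```

```bash
python3 -c "
from h import *
print(robot.job_done())"
```

```text
the job is handed in; nothing more can be done
None
```

I handed the job in at about 162 s with the gift box upright in the carton, the divider at the brass mark with the lever locked, and three white tins lying against the stop and each other; the last camera check agreed, though the verdict isn't known and I viewed 15 pictures against the limit of 14.

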